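Bring the bench tally up to the vials in the rack

TASK

The five finished sample vials are back in the rack, but the bench tally counter is behind. Work its orange finger lever, one full stroke for each count still missing, until the counter above the orange lever reads 5, and let the lever come all the way back up. Do not work the blue lever, and leave the rack, the beaker and the reagent bottle where they stand.

Things in the scene. Friction and masses are not known exactly. Their poses are not given: they have to be found in the camera images.
- tally: Two-unit tally counter, screwed to the bench: dark base plate 170 x 136 x 6 mm (own x -100 to +70 mm), grey housing 122 mm wide, 63 mm high, own x -32 to +64 mm. Origin on the bench under the middle of the housing's width; its front, with two finger levers side by side, faces its own -x (towards the robot, within 30 degrees); +y is left seen from the front. Black reset knob on the -y side, not needed.
- orange_window (a point): Middle of the orange (left) counter's window in the housing's top, 38 x 13 mm, 63 mm above the bench. Behind it three white drums side by side with black figures 9 mm high, read from the front: hundreds and tens, which stand at 0, and on the right (-y) the units.
- orange_key (a point): Middle of the upper face of the round orange key, 25 mm across, 6 mm thick, on the left (+y) lever. At rest level, 51 mm above the bench, at own x -74, y +30 mm of the tally, with its centre 42 mm in front of the housing. Pressed, it swings straight down (arc of 124 mm radius about a pivot inside the housing) to 28 mm above the bench at the stop.
- orange_lever (a joint): Angle of the orange lever, rad: 0 up, 0.19 fully down at its stop (23 mm at the key). A spring lifts it: 3.5 N at the key at first, about 6 N near the stop. Each stroke counts one: the figure turns over between half way and two thirds down; a shorter stroke counts nothing. It is ready for the next once back within 0.02 (2 mm at the key) of the top.
- orange_wheel (a joint): Angle of the orange counter's units drum, rad, growing as it counts: reading = angle / 0.628 (36 degrees a figure), so 0 reads 0 and 3.14 reads 5. A detent holds it on whole figures; with the lever held at its stop it may stand a few degrees further. It only goes forwards, and starts on 0, 1, 2 or 3.
- blue_key (a point): Middle of the upper face of the blue round key, of the same size, on the right (-y) lever, 60 mm beside the orange one. Not to be pressed.
- blue_lever (a joint): Angle of the blue lever, rad: 0 up, 0.19 fully down.
- rack: Loose wooden bench rack, 230 x 62 mm, with five capped amber vials 118 mm high in a row. Origin: centre of its underside, row along its own x. Stands to the left of the counter.
- beaker: Loose empty glass beaker, 60 mm across, 70 mm high; origin at the centre of its underside. To the right of the counter.
- bottle: Loose amber reagent bottle with stopper, 64 mm across, 130 mm high; origin at the centre of its underside. Farther away on the right.
Not all that is in view belongs to the job. Of the things that look like the tally, the middle-sized one is meant.

How it is judged (in metres and radians):
At the end, for the whole second after the job is handed in: The orange counter's units drum stands on 5 (3.14 rad, within 0.21) and both levers are fully back up (within 0.015 rad) (value of joint orange_wheel between 2.93 and 3.35 rad and value of joint each of orange_lever, blue_lever below 0.015 rad); the robot touches nothing.
It fails at once if the blue lever is pressed (past 0.07 rad, before it counts) (value of joint blue_lever above 0.07 rad).
It fails at once if the rack is shifted by more than 15 mm (distance of rack from where it was at the start of the episode above 0.015 m).
It fails at once if the beaker is shifted by more than 15 mm or tipped (distance of beaker from where it was at the start of the episode above 0.015 m or angle between beaker's own z axis and vertical above 0.5 rad).
It fails at once if the bottle is shifted by more than 15 mm or tipped (distance of bottle from where it was at the start of the episode above 0.015 m or angle between bottle's own z axis and vertical above 0.5 rad).
It also fails if it takes over 48 s, if anything falls off the work surface, if the arm or the gripper's body presses on something with over 40 N, if the wrist force passes 120 N, or if a joint passes its speed limit or range.

ROBOT

A 6-joint arm with a two-finger parallel gripper is mounted at the origin on the work surface. World frame = base frame: x ahead of the robot, y to its left, z up, the work surface at z = 0. Lengths are in mm, angles in rad, forces in N, time in s.
With the tool pointing down it reaches from about 275 to 725 mm from the base axis. Payload 15.9 kg.
Tool frame: the origin (TCP) lies at the very end of the fingers, on their centre line; the grasp point (between the pads) lies 19 mm behind it; z points along the fingers, y is the line along which they close (so a half turn about z gives the same grasp; the last joint's range is limited). The gripper opens to 85 mm and grips with 20 to 120 N. Pads are 22 mm wide; open, the fingers measure 114 mm over their backs; the gripper's body (76 mm by 85 mm) begins 54 mm behind the grasp point. The pads swing forward as they close: fully open they stand 13 mm farther back than shut.
Start: joints at [0, 0.213, -0.034, 1.323, 0, 1.571], TCP at [499.985, -0, 231.306] pointing down, gripper open.
Joint ranges: [-2.98, 2.98], [-0.74, 1.72], [-1.14, 1.35], [-2.1, 2.04], [-1.57, 1.44], [-3.14, 3.14]. Speed limits (rad/s): [1.89, 1.89, 2.39, 2.57, 3.14, 3.14].

INTERFACE

Orientations are given as a rotation vector (axis times angle).
In Python, from workcell import readout, grab_frame, camera_params, workorder gives the robot as it stands.
- The arm moves only by the shell command python3 -m handwheel 'ROWS' [FORCE]. ROWS is JSON, a list that holds one entry, the list of rows, each a list of 7 numbers: the shift along the tool's x, y, z each as a share of 0.1 m, from -1 to 1, then the turn, a rotation vector about the tool's x, y, z each as a share of pi/4 rad, from -1 to 1, then the opening, from 0 (shut) to 1 (fully open). In form: [[[dx, dy, dz, ax, ay, az, gripper], ...]]. A call has exactly 8 rows; each row is the pose to reach, as a shift and turn from the pose commanded when the call began, along the tool's axes at that moment; what a row does not reach only later rows make up. A row lasts 1/10 s, in which the tool goes at most 50 mm and 8.59 degrees, less where a joint would pass 70% of its speed; a pose out of reach is approached as far as the arm can. A call with a number of a shift or a turn outside -1 to 1 is refused whole. A call with a gripper value outside its range is refused whole. The fingers move at their own pace and stop on an object; FORCE is the grip in N (left out, the last holds). Time passes only in rows, so rows that repeat a pose let the fingers close, or fill a call up. It gives the time, the measured TCP pose, the force, the opening and the grip force at its end, in the units of the state.
- readout.sense(): the state, without advancing time (a new reading comes with each control period).
- grab_frame(name): name is "scene" or "side" or "wrist"; returns the picture (400x640x3 uint8, red, green, blue); there is no depth.
- camera_params(name): a dict with "fx", "fy", "cx", "cy" (pixels), "k1" (the pictures are not rectified: a ray, as slopes to the right and down, at radius r is drawn at 1 + k1 r^2 times it, then the intrinsics apply), "position" and "attitude" of the camera in the world. Camera axes: x right, y up, looking along -z (the intrinsics and any distortion apply to the point x, -y, -z); pixel columns grow to the right and rows downward; lengths in mm; the calibration is good to about 2 mm. A picture is of the moment at which its call begins: read the wrist's pose just before it. camera_params takes no time and is no camera call; for the wrist camera it gives the pose at the moment of the call.
- workorder.sign_off(): hands the job in; it is judged then, once.
The state is a dict: "time": time; "joint_positions": joint angles; "joint_velocities": joint speeds; "joint_efforts": joint torques, N m; "ee_pos": TCP position; "orientation": TCP orientation; "ft_force": force on the tool from outside, world axes, zero at the start; "torque": the same for the moment, N m; "finger_gap": finger opening in mm; "grip_force": force on a finger pad.
Only numpy, scipy, OpenCV 4.12 (cv2) and the standard library are available. Lean on these libraries where they do the work, as an engineer would, in place of code of your own. Each camera call takes 0.05 s, during which the arm holds its last target. There are 200 camera calls.

## Working session

There is one attempt and no reset: what is moved stays moved. The work goes in short steps, Python scripts to look and compute and a shell command to move; the robot and the scene stay as the last step left them, time stands still between calls to the robot, and variables do not carry over. Pictures are saved under pics/ and viewed, at most 10 in all, crops included, and the job is handed in when it is done.

```bash
mkdir -p pics; cat > h.py <<'E'
import numpy as np, cv2
from scipy.spatial.transform import Rotation as R
from workcell import readout, grab_frame, camera_params, workorder
def rot(a):
    a=np.array(a,float)
    return a if a.shape==(3,3) else (R.from_rotvec(a).as_matrix() if a.size==3 else R.from_quat(a).as_matrix())
def ray(p,u,v):
    K=np.array([[p['fx'],0,p['cx']],[0,p['fy'],p['cy']],[0,0,1.]])
    # the model: x_d = x(1+k1 r^2)
    x,y=cv2.undistortPoints(np.array([[[u,v]]],float),K,np.array([p['k1'],0,0,0.]))[0,0]
    return np.array(p['position'],float),rot(p['attitude'])@np.array([x,-y,-1])
def onz(p,u,v,z):
    o,d=ray(p,u,v); return o+d*(z-o[2])/d[2]
def save(n,im): cv2.imwrite('pics/'+n,im[:,:,::-1])
E
python3 - <<'E'
from h import *
for n in('scene','side','wrist'):
    p=camera_params(n);print(n,p)
    im=grab_frame(n);save(n+'0.png',im);np.save(n+'0.npy',im)
E
```

```text
scene {'fx': 509.6273660753212, 'fy': 509.6273660753212, 'cx': 322.51309706064336, 'cy': 209.76086185485127, 'k1': 0.0016731895095613333, 'position': array([ 971.98816   , -688.63085812, 1154.26514036]), 'attitude': array([0.64915276, 0.21115273, 0.55295389])}
side {'fx': 502.43661411444805, 'fy': 502.43661411444805, 'cx': 309.86507140456837, 'cy': 196.5489498917243, 'k1': -0.03328339020831798, 'position': array([ 321.22218887, 1225.67863732,  785.60517782]), 'attitude': array([ 0.10370261, -1.50503836, -2.63620492])}
wrist {'fx': 281.2766996257375, 'fy': 281.2766996257375, 'cx': 321.1747617764354, 'cy': 195.86950460890256, 'k1': -0.040689025823720026, 'position': array([499.07115442,  81.83605191, 373.95979557]), 'attitude': array([-3.24060433e-01,  3.04767830e-04, -1.50505008e-03])}
```

View pics/scene0.png

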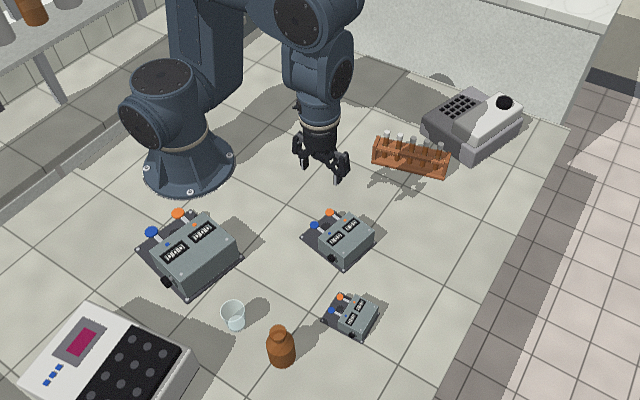

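View pics/wrist0.png

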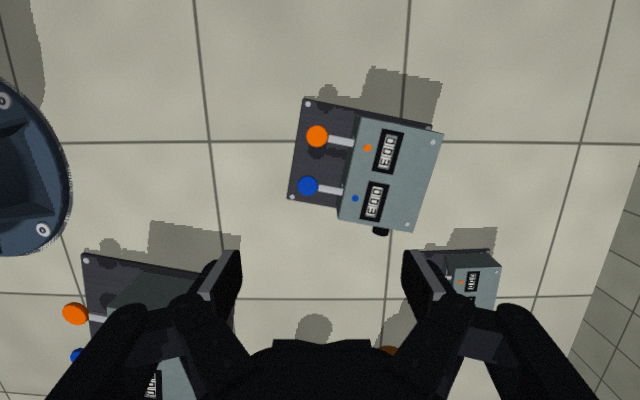

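The scene shows three tallies: large at (190,250), middle at (340,240) and small at (352,315). The wrist view shows the middle one with its orange key at (317,136), blue key at (308,186) and orange window at (388,151). I'll check the key spacing and read the window.

```bash
python3 - <<'E'
from h import *
def blobs(im,col):
    hsv=cv2.cvtColor(im,cv2.COLOR_RGB2HSV)
    m=cv2.inRange(hsv,(8,190,120),(18,255,255)) if col=='o' else cv2.inRange(hsv,(108,160,80),(122,255,255))
    n,l,s,c=cv2.connectedComponentsWithStats(m)
    return [(s[i,4],c[i].round(1).tolist()) for i in range(1,n) if s[i,4]>25]
for n in('wrist','scene'):
    p=camera_params(n);im=np.load(n+'0.npy')
    for c in 'ob':
        for a,(u,v) in blobs(im,c): print(n,c,a,u,v,onz(p,u,v,50).round(1))
p=camera_params('wrist')
O=onz(p,317,136,51)
B=onz(p,308,186,51)
print(O,B,np.linalg.norm(O-B),'win',onz(p,388,151,63),onz(p,374,201,63))
w=np.load('wrist0.npy')
save('win0.png',cv2.resize(w[95:240,280:450],None,fx=4,fy=4,interpolation=cv2.INTER_CUBIC))
s=readout.sense();print(s['ee_pos'],s['orientation'],s['ft_force'])
E
```

```text
wrist o 371 316.5 135.7 [493.8  45.1  50. ]
wrist o 34 367.0 147.4 [551.8  31.8  50. ]
wrist o 360 73.8 314.4 [ 130.4 -212.6   50. ]
wrist b 324 307.3 185.3 [482.3 -13.6  50. ]
wrist b 30 354.7 197.8 [539.8 -29.6  50. ]
wrist b 67 74.4 355.1 [ 104.4 -294.7   50. ]
scene b 47 313.9 224.7 [481.7 -18.1  50. ]
scene b 107 150.8 231.5 [ 123.2 -274.3   50. ]
scene b 35 331.0 309.8 [ 658.4 -207.7   50. ]
scene b 26 52.0 374.5 [ 222.9 -677.2   50. ]
[494.34211604  44.87043397  51.        ] [483.20305816 -14.17647974  51.        ] 60.08840678164515 win [573.2704894   29.81972611  63.        ] [561.04794166 -29.09669471  63.        ]
[4.99758488e+02 1.62264537e-03 2.30924970e+02] [-2.22100569e+00 -2.22098655e+00  8.91913537e-04] [-0.37895237  1.15772106  0.34749268]
```

View pics/win0.png

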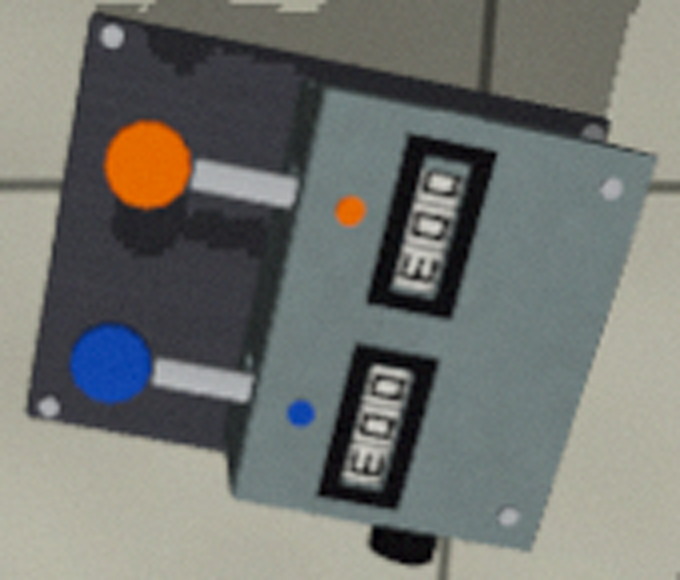

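Key spacing is 60.1 mm, so this is the meant tally, with the orange key at (494.3, 44.9) and yaw about −10.7°. The window seems to read 003. I'll go above the key with fingers shut and turn so that the camera looks onto the window.

```bash
python3 -m handwheel '[[[0.2,0,0.4,0,0,0.19,0],[0.45,-0.055,0.8,0,0,0.38,0],[0.45,-0.055,0.9,0,0,0.57,0],[0.45,-0.055,0.9,0,0,0.76,0],[0.45,-0.055,0.9,0,0,0.95,0],[0.45,-0.055,0.9,0,0,1,0],[0.45,-0.055,0.9,0,0,1,0],[0.45,-0.055,0.9,0,0,1,0]]]' 40; python3 -c "
from h import *
s=readout.sense();print(s['joint_positions'],rot(s['orientation']).round(3))"
```

```text
time: 0.95
ee_pos: [494.4, 45.0, 141.2]
orientation: [-2.901, -1.205, 0.0]
ft_force: [0.4, 0.1, -0.2]
finger_gap: -0.4
grip_force: 0.0
[ 9.07310698e-02  2.41235126e-01 -2.28863341e-01  1.10093525e+00
 -2.08863465e-05  2.44526298e+00] [[ 0.706  0.708 -0.   ]
 [ 0.708 -0.706 -0.   ]
 [-0.    -0.    -1.   ]]
```

```bash
python3 -m handwheel '[[[0,0,0.2,0,0,0.19,0],[0,0,0.4,0,0,0.38,0],[0,0,0.6,0,0,0.57,0],[0,0,0.6,0,0,0.75,0],[0,0,0.6,0,0,0.75,0],[0,0,0.6,0,0,0.75,0],[0,0,0.6,0,0,0.75,0],[0,0,0.6,0,0,0.75,0]]]'; python3 - <<'E'
from h import *
s=readout.sense();print(s['joint_positions'][5],s['ee_pos'],s['ft_force'])
p=camera_params('wrist');im=grab_frame('wrist');save('w1.png',im)
hsv=cv2.cvtColor(im,cv2.COLOR_RGB2HSV)
for lo,hi in(((8,190,120),(18,255,255)),((108,160,80),(122,255,255))):
    n,l,st,c=cv2.connectedComponentsWithStats(cv2.inRange(hsv,lo,hi))
    for i in range(1,n):
        if st[i,4]>60: print(st[i],c[i].round(1),onz(p,*c[i],51).round(1))
E
```

```text
time: 1.75
ee_pos: [494.7, 45.0, 81.6]
orientation: [3.126, 0.312, 0.001]
ft_force: [0.0, -0.7, 0.6]
finger_gap: -0.0
grip_force: 0.0
3.0336332398099066 [494.74834236  45.02577486  81.62932427] [ 0.03672997 -0.72725945  0.60661158]
[352 150  13  13 134] [358.3 156. ] [547.4  32.2  51. ]
[303 212  36  28 793] [321. 226.] [496.2  45.7  51. ]
[442 188  13  12 125] [448.1 193.6] [535.  -31.6  51. ]
[382 241  35  32 857] [398.8 256.9] [483.4 -12.9  51. ]
```

View pics/w1.png

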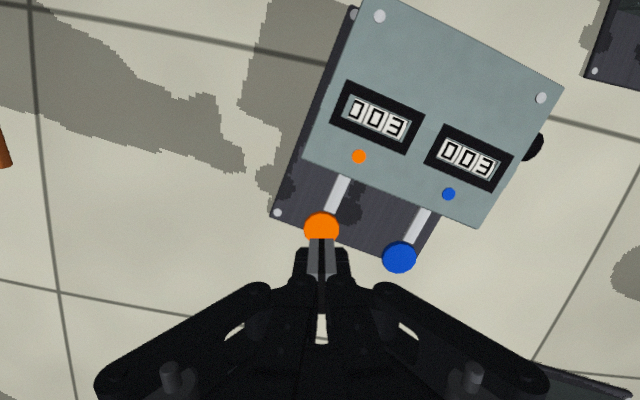

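It reads 003, with the orange window at (377,118) and the fingertip over the orange key at (321,228). Two strokes are needed.

```bash
python3 -m handwheel '[[[0,0,0.2,0,0,0,0],[0,0,0.28,0,0,0,0],[0,0,0.36,0,0,0,0],[0,0,0.44,0,0,0,0],[0,0,0.5,0,0,0,0],[0,0,0.53,0,0,0,0],[0,0,0.53,0,0,0,0],[0,0,0.53,0,0,0,0]]]'; python3 - <<'E'
from h import *
im=grab_frame('wrist');save('w2.png',im)
E
```

```text
time: 2.6
ee_pos: [495.2, 44.9, 28.8]
orientation: [3.126, 0.308, 0.002]
ft_force: [1.1, -1.6, 6.3]
finger_gap: -0.1
grip_force: 2.9
```

View pics/w2.png

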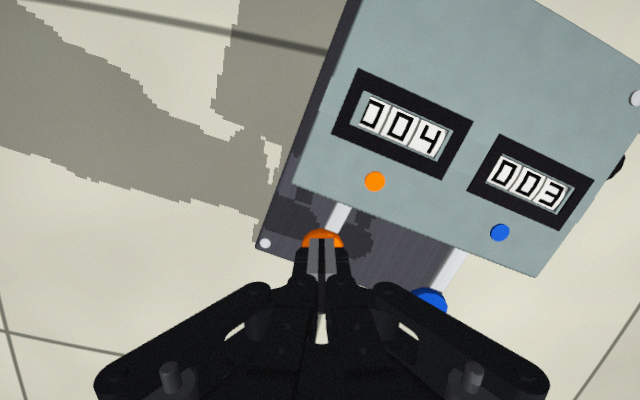

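The orange window at (402,122) now reads 004 and blue is unchanged. I'll raise clear and then make the second stroke.

```bash
python3 -m handwheel '[[[0,0,-0.1,0,0,0,0],[0,0,-0.2,0,0,0,0],[0,0,-0.28,0,0,0,0],[0,0,-0.33,0,0,0,0],[0,0,-0.33,0,0,0,0],[0,0,-0.33,0,0,0,0],[0,0,-0.33,0,0,0,0],[0,0,-0.33,0,0,0,0]]]'
python3 -m handwheel '[[[0,0,0.08,0,0,0,0],[0,0,0.16,0,0,0,0],[0,0,0.24,0,0,0,0],[0,0,0.3,0,0,0,0],[0,0,0.33,0,0,0,0],[0,0,0.33,0,0,0,0],[0,0,0.33,0,0,0,0],[0,0,0.33,0,0,0,0]]]'
python3 -m handwheel '[[[0,0,-0.1,0,0,0,0],[0,0,-0.2,0,0,0,0],[0,0,-0.35,0,0,0,0],[0,0,-0.5,0,0,0,0],[0,0,-0.7,0,0,0,0],[0,0,-0.7,0,0,0,0],[0,0,-0.7,0,0,0,0],[0,0,-0.7,0,0,0,0]]]'
python3 - <<'E'
from h import *
im=grab_frame('wrist');save('w3.png',im);print(readout.sense()['ft_force'])
E
```

```text
time: 3.45
ee_pos: [494.2, 45.0, 61.0]
orientation: [-3.126, -0.308, 0.001]
ft_force: [-0.1, -0.3, -0.4]
finger_gap: -0.1
grip_force: 0.0
time: 4.25
ee_pos: [494.9, 44.9, 28.3]
orientation: [3.126, 0.308, 0.001]
ft_force: [-0.9, -0.5, 11.0]
finger_gap: 0.0
grip_force: 5.4
time: 5.05
ee_pos: [494.0, 44.9, 97.7]
orientation: [3.126, 0.308, -0.002]
ft_force: [-0.3, -0.1, 0.1]
finger_gap: -0.2
grip_force: 0.0
[ 0.63668875 -0.12847187 -0.60146104]
```

View pics/w3.png

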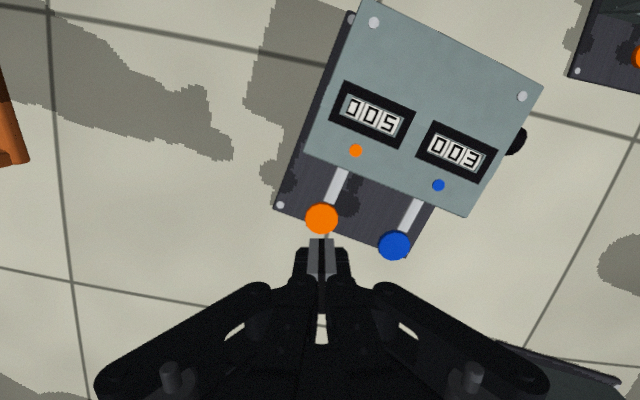

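The orange window at (371,115) reads 005, blue still reads 003, both keys are up and the tool is clear.

```bash
python3 -c "
from workcell import workorder
print(workorder.sign_off())"
```

```text
the job is handed in; nothing more can be done
None
```

The orange counter went from 3 to 5 in two full strokes; both levers are back up, the blue counter still reads 3, the arm never went near the rack, beaker or bottle, and the job is handed in (no verdict was returned).

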